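# Square up the loaf-tin board on its pin and nest the insert tin

### The job

First swing the dark wooden board round its steel pin (push at the free corner diagonally across from the notch) until its long sides run parallel to the blue tape line, keeping the notch on the pin and the loaf tin riding in the middle of the board. Then lift the small copper tin out of its grey holder, set it down upright on the bench and let go, so that you can take it again by its other pair of sides and nest it flat on the floor of the loaf tin, its longer sides along the loaf tin's length. Leave the cake, jar, bowl and spatula where they are, and the board still parallel to the tape with its notch on the pin.

Things in the scene. Friction and masses are not known exactly. Their poses are not given: they have to be found in the camera images.
- peg: Fixed upright steel pin, 20 mm diameter, 34 mm tall; origin on its axis at bench level, z up. Its x axis is the direction of the blue tape line (flat on the bench, 300 x 10 mm, centred at x = -105, y = +50 mm in this frame). The finished board lies on the pin's -x side with its own axes along the pin's axes.
- board: Loose dark wooden board, 200 (x) x 120 (y) x 16 mm, about 0.45 kg, flat on the bench under the loaf tin. Origin: underside, in a notch 24 mm wide (y -12..12) at one short end, on the pin's axis within 1 mm when it bears on the pin. Notch bottom x = -11, notched end x = +8, far end x = -192, long sides y = +26 and -94 mm. Starts turned 0.45 to 0.8 rad anticlockwise (from above) from the pin's axes.
- push_corner (a point): The board's free corner diagonally opposite the notched one (board x = -192, y = -94 mm), 8 mm over the bench; axes as the board's. Pushing the y = -94 mm side near here towards the board's +y swings the board clockwise about the pin. It slides against friction of a few N; nothing stops it at the line, so it can turn too far.
- tin: Loose open steel loaf tin, outside 156 (x) x 76 (y) x 42 mm, walls and floor 3 mm (inside 150 x 70 mm, 39 mm deep), 0.28 kg, riding by friction in the middle of the board. Origin at the centre of its underside (board x = -92, y = -34, z = 16 mm), x along its length, z up.
- insert_mid (a point): Centre (half-way up) of the small open copper tin, outside 66 (x) x 60 (y) x 36 mm, walls 3 mm, 0.12 kg; z up, open on top. In the holder its x faces are by the walls: grip it there across its 60 mm (along y). In the loaf tin only 5 mm is left beside its y faces: hold it there across its 66 mm (along x), its x along the loaf tin's x, either way round.
- insert: The same small copper tin; origin at the centre of its underside, axes as insert_mid.
- holder: Fixed grey plastic channel holding the copper tin at the start: 88 (x) x 100 (y) mm, base 4 mm thick, two walls 8 mm thick and 44 mm tall at x = +-40 mm (72 mm between them), open at both y ends and on top. Origin at its centre at bench level, z up. The copper tin's axes lie along the holder's at the start.
- cake: Bystander: glazed dark round cake, 156 mm diameter, 50 mm tall, on a gold disc 190 mm in diameter; origin at the centre of its underside. Leave alone.
- jar: Bystander: closed amber jar, 72 mm diameter, 110 mm tall; origin at the centre of its underside. Leave alone.
- bowl: Bystander: white bowl, 124 mm diameter, 50 mm tall; origin at the centre of its underside. Leave alone.
- spatula: Bystander: spatula 260 mm long lying along its x axis, handle to -x; origin at its middle, underside. Leave alone.
Mind the look-alikes: they are no part of the job. Several things have the shape of the insert; the one meant has the colours described above.

How it is judged:
By the outcome, as a careful person would: the job done as asked, in the order asked, and still so for the second after the job is handed in, with the robot touching nothing.
It also fails if it takes over 72 s, if anything falls off the work surface, if the arm or the gripper's body presses on something with over 40 N, if the wrist force passes 120 N, or if a joint passes its speed limit or range.

### The arm

A 6-joint arm with a two-finger parallel gripper is mounted at the origin on the work surface. World frame = base frame: x ahead of the robot, y to its left, z up, the work surface at z = 0. Lengths are in m, angles in degrees, forces in N, time in s.
With the tool pointing down it reaches from about 0.4 to 0.825 m from the base axis. Payload 7 kg.
Tool frame: the origin (TCP) lies midway between the tips of the shut fingers; the grasp point (between the pads) lies 19 mm behind it; y points along the fingers, z is the direction in which the jaws open and shut, and the axes are right-handed (so a half turn about y gives the same grasp; the last joint's range is limited). The gripper opens to 88 mm and grips with 3 to 60 N. Pads are 19 mm wide; open, the fingers measure 130 mm over their backs; the gripper's body (78 mm by 193 mm) begins 47 mm behind the grasp point.
Start: joints at [93.169, 20.546, 0.682, 0, -70.136, -16.507], TCP at [0.156, 0.657, 0.227] pointing down, gripper open.
Joint ranges: [-176.03, 176.03], [-82.01, 121.73], [-58.28, 71.71], [-173.87, 95.51], [-174.79, -0.11], [-173.66, 173.66]. Speed limits (degrees/s): [136.94, 136.94, 172.46, 180, 180, 180].

### API

Orientations are given as [roll, pitch, yaw] about the fixed x, y, z axes, in that order (R = Rz(yaw) Ry(pitch) Rx(roll)).
In Python, from plant import ctrl gives the robot as it stands.
- The arm moves only by the tool step_arm, never from a script. Its argument "rows" is a list that holds one entry, the list of rows, each a list of 7 numbers: the gripper command: -1 is shut, 1 is fully open, values between are in proportion, then the shift along the world's x, y, z in cm, then the turn, a rotation vector about the world's x, y, z in degrees. In form: [[[fingers, tx, ty, tz, rx, ry, rz], ...]]. A call has 1 to 12 rows; each row shifts and turns the commanded pose from where the row before left it; what a row does not reach is not made up. A row lasts 1/8 s, in which the tool goes at most 62.5 mm and 10.7 degrees, less where a joint would pass 70% of its speed; a pose out of reach is approached as far as the arm can. A call is refused whole if a number of a shift passes 6.25 or a number of a turn 10.7, either way. A call with a gripper value outside its range is refused whole. The fingers move at their own pace and stop on an object; the grip force is fixed at half the most. Time passes only in rows, so rows that do not move let the fingers close. It gives the time, the measured TCP pose, the force and the opening at its end, in the units of the state.
- ctrl.get_obs(): the state, without advancing time (a new reading comes with each control period).
- ctrl.snapshot(name): name is "scene" or "top"; returns the picture (420x560x3 uint8, blue, green, red); there is no depth.
- ctrl.camera_params(name): a dict with "vertical_fov" (degrees; the focal length in pixels is half the picture's height over the tangent of half this angle, whatever the lens; pixels are square), "cx", "cy" (the principal point, pixels), "k1" (the pictures are not rectified: a ray, as slopes to the right and down, at radius r is drawn at 1 + k1 r^2 times it, then the intrinsics apply), "rvec" (rotation vector, rad) and "tvec" (3), from world to camera coordinates, as OpenCV has them. Camera axes: x right, y down, z forward; pixel columns grow to the right and rows downward; lengths in m; the calibration is good to about 2 mm. A picture is of the moment at which its call begins. camera_params takes no time and is no camera call.
- ctrl.close_job(): hands the job in, once; it reports no verdict.
The state is a dict: "clock": time; "joint_pos": joint angles; "qvel": joint speeds; "tau": joint torques, N m; "tool_pos": TCP position; "orientation": TCP orientation; "force": force on the tool from outside, world axes, zero at the start; "moment": the same for the moment, N m; "opening": finger opening in m.
Only numpy, scipy, OpenCV 4.12 (cv2) and the standard library are available. Lean on these libraries where they do the work, as an engineer would, in place of code of your own. Each camera call takes 0.05 s, during which the arm holds its last target. There are 200 camera calls.

## Working session

There is one attempt and no reset: what is moved stays moved. The work goes in short steps, Python scripts to look and compute and a tool call to move; the robot and the scene stay as the last step left them, time stands still between calls to the robot, and variables do not carry over. Pictures are saved under pics/ and viewed, about 8 in all and at most 12, crops included, and the job is handed in when it is done.

Besides the shell and the picture viewer there is one more tool, called after "Request:" as name(argument=value, ...) on one line, values as JSON. step_arm: Moves the arm, as the interface text tells. Its arguments: {"type":"object","properties":{"rows":{"type":"array"}},"required":["rows"]}

```bash
mkdir -p pics; ls
cat > h.py <<'E'
import numpy as np, cv2
from plant import ctrl
def K(n):
    p=ctrl.camera_params(n); f=210/np.tan(np.radians(p["vertical_fov"])/2)
    return p,f,cv2.Rodrigues(np.array(p["rvec"],float))[0],np.array(p["tvec"],float).ravel()
def ray(n,uv,z):
    """pixels -> world points on plane z"""
    p,f,R,t=K(n); out=[]
    for u,v in np.atleast_2d(uv):
        d=np.array([(u-p["cx"])/f,(v-p["cy"])/f]); s=d.copy()
        for _ in range(20): s=d/(1+p["k1"]*(s@s))
        w=R.T@np.array([s[0],s[1],1]); c=-R.T@t
        out.append(c+w*(z-c[2])/w[2])
    return np.array(out)
def proj(n,X):
    p,f,R,t=K(n); c=np.atleast_2d(X)@R.T+t; s=c[:,:2]/c[:,2:]
    s=s*(1+p["k1"]*(s**2).sum(1,keepdims=True))
    return s*f+[p["cx"],p["cy"]]
def snap(n,name):
    im=ctrl.snapshot(n); cv2.imwrite(f"pics/{name}.png",im); return im
E
python3 - <<'E'
from h import *
for n in("scene","top"):
    snap(n,n+"0"); p,f,R,t=K(n); print(n,p,-R.T@t)
print(ctrl.get_obs())
E
```

```text
pics
scene {'vertical_fov': 51.65101582302707, 'cx': 271.20489977999483, 'cy': 215.20071549967182, 'k1': -0.07068296937012976, 'rvec': array([ 1.69002779,  1.85679103, -0.77939713]), 'tvec': array([ 0.09431189, -0.36225997,  1.69561053])} [1.45656959 0.05845085 0.94350973]
top {'vertical_fov': 50.417284941932394, 'cx': 281.6347444423405, 'cy': 203.97972828964149, 'k1': -0.08716262695156127, 'rvec': array([ 2.14903739, -2.18556803,  0.14420726]), 'tvec': array([-0.04364558,  0.58894832,  1.56159614])} [ 0.40013765 -0.02844675  1.62062587]
{'clock': 0.1, 'joint_pos': array([ 9.31696565e+01,  2.05866018e+01,  6.39347266e-01, -1.75779145e-02,
       -7.01369098e+01, -1.65068000e+01]), 'qvel': array([ 0.04035993, -0.06687595,  0.13757678,  0.04044001,  0.09068194,
        0.06012996]), 'tau': array([-1.70995179e-03, -5.84169459e+01,  2.93752652e+01,  7.01556846e+00,
        1.01384497e-02, -5.04920411e-05]), 'tool_pos': array([0.15563719, 0.65635785, 0.22572758]), 'orientation': array([-8.99146089e+01,  8.07137906e-03,  1.66656878e+02]), 'force': array([ 0.21483508,  0.23836156, -0.50424107]), 'moment': array([-0.00947814, -0.00395671, -0.02670035]), 'opening': 0.08762463440756811}
```

View pics/top0.png

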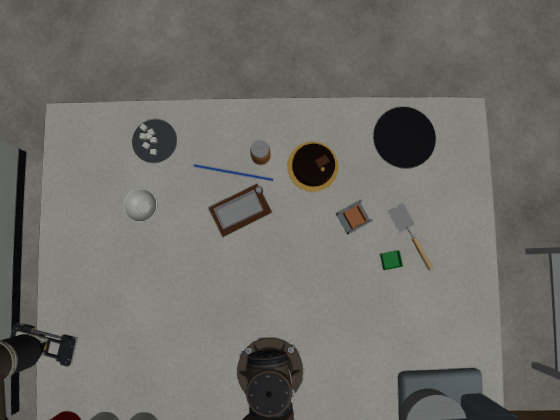

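View pics/scene0.png

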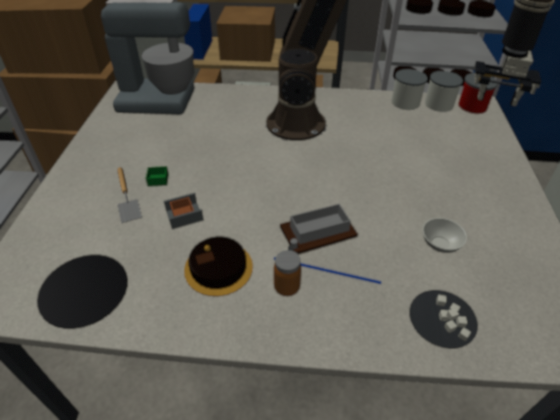

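Run:
```python
from h import *
a=cv2.imread("pics/top0.png")
c1=cv2.resize(a[150:250,190:290],None,fx=4,fy=4,interpolation=cv2.INTER_CUBIC)
c2=cv2.resize(a[185:285,325:425],None,fx=4,fy=4,interpolation=cv2.INTER_CUBIC)
cv2.imwrite("pics/c0.png",np.hstack([c1,c2]))
b,g,r=[a[...,i].astype(int) for i in range(3)]
m=((b>r+50)&(b>g+30)); m[:,:180]=0;m[:,300:]=0;m[:140]=0;m[200:]=0
v,u=np.nonzero(m); print(len(u))
P=ray("top",np.c_[u,v],0)[:,:2]; c=P.mean(0); d=np.linalg.svd(P-c)[2][0]; s=(P-c)@d
if d[1]>0:d=-d
print("tape c",c,"dir",d,np.degrees(np.arctan2(d[1],d[0])),"len",np.ptp(s), "mid",c+d*(((P-c)@d).max()+((P-c)@d).min())/2)
th=np.arctan2(d[1],d[0]); ex=d; ey=np.array([-d[1],d[0]])
peg=c+0.105*ex-0.05*ey; print("peg from tape",peg, "px-based",ray("top",[[259.5,188]],0.034))
# the same in scene
```

```text
148
tape c [0.71340044 0.12383376] dir [-0.1983492  -0.98013142] -101.44044144849879 len 0.29434159464431997 mid [0.71334277 0.12354881]
peg from tape [0.6435672  0.03083742] px-based [[0.64740288 0.02498842 0.034     ]]
```

View pics/c0.png

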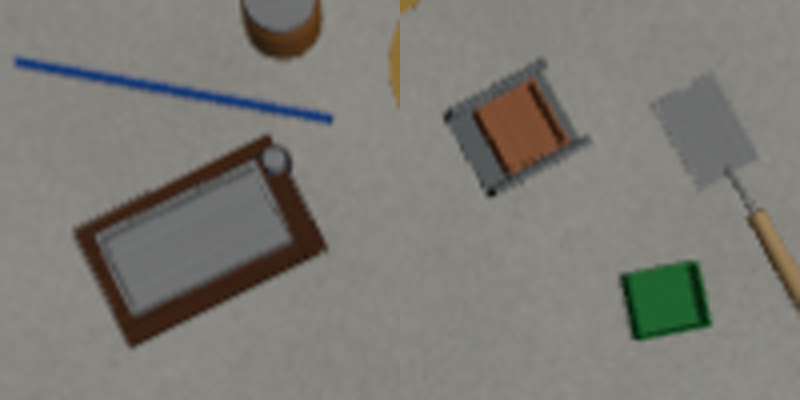

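```bash
cat > meas.py <<'E'
from h import *
def masks(a):
    h=cv2.cvtColor(a,cv2.COLOR_BGR2HSV); b,g,r=[a[...,i].astype(int) for i in range(3)]
    return dict(tape=(b>r+50)&(b>g+30), brown=(r>g+12)&(r>b+15)&(r<105), cop=(r>g+35)&(r>b+45)&(r>105))
def near(n,m,c,rad,z):
    v,u=np.nonzero(m); P=ray(n,np.c_[u,v],z)[:,:2]; k=np.hypot(*(P-c).T)<rad
    return P[k],np.c_[u,v][k]
def rect(P):
    (c,(w,h),a)=cv2.minAreaRect(P.astype(np.float32)*1000)
    if w<h:w,h,a=h,w,a+90
    return np.round([c[0],c[1],w,h,a%180],1)
def tape(n,a):
    P,_=near(n,masks(a)["tape"],(.71,.12),.2,0); c=P.mean(0); d=np.linalg.svd(P-c)[2][0]; d=d*(-np.sign(d[1])); s=(P-c)@d
    return c,np.degrees(np.arctan2(d[1],d[0])),np.ptp(s)
E
python3 - <<'E'
from meas import *
for n in("top","scene"):
    a=cv2.imread(f"pics/{n}0.png")
    c,th,L=tape(n,a); t=np.radians(th);R=np.array([[np.cos(t),-np.sin(t)],[np.sin(t),np.cos(t)]])
    print(n,"tape",c,th,L,"peg",c-R@[-.105,.05])
    m=masks(a)
    P,uv=near(n,m["brown"],(.58,.09),.14,.016); print("board",len(P),rect(P),uv.min(0),uv.max(0))
    for k in range(4): pass
    box=cv2.boxPoints(cv2.minAreaRect(P.astype(np.float32)));print(np.round(box,3).tolist())
    P,uv=near(n,m["cop"],(.56,-.29),.07,.04); print("cop",len(P),rect(P),uv.min(0),uv.max(0))
print(ray("top",[[259.25,190]],.034))
a=cv2.imread("pics/scene0.png")
c1=cv2.resize(a[190:270,260:360],None,fx=4,fy=4,interpolation=cv2.INTER_CUBIC)
c2=cv2.resize(a[170:250,150:250],None,fx=4,fy=4,interpolation=cv2.INTER_CUBIC)
cv2.imwrite("pics/c1.png",np.hstack([c1,c2]))
E
```

```text
top tape [0.71340044 0.12383376] -101.44044144849879 0.29434159464431997 peg [0.6435672  0.03083742]
board 685 [572.5  97.9 197.3 117.3 115.8] [209 184] [271 235]
[[0.47699999809265137, 0.16099999845027924], [0.5630000233650208, -0.01600000075995922], [0.6679999828338623, 0.03500000014901161], [0.5820000171661377, 0.21199999749660492]]
cop 228 [ 539.4 -315.6   61.1   57.5   27.4] [345 205] [363 227]
scene tape [0.72375767 0.16826939] -101.34035198365767 0.2125155335913395 peg [0.65408699 0.0751512 ]
board 563 [581.7 101.8 196.5 117.  114.7] [281 223] [356 251]
[[0.4880000054836273, 0.16699999570846558], [0.5699999928474426, -0.012000000104308128], [0.6759999990463257, 0.03700000047683716], [0.593999981880188, 0.2150000035762787]]
cop 76 [ 561.5 -308.6   47.8   20.1  115.7] [174 207] [189 214]
[[0.64014648 0.02597049 0.034     ]]
```

View pics/c1.png

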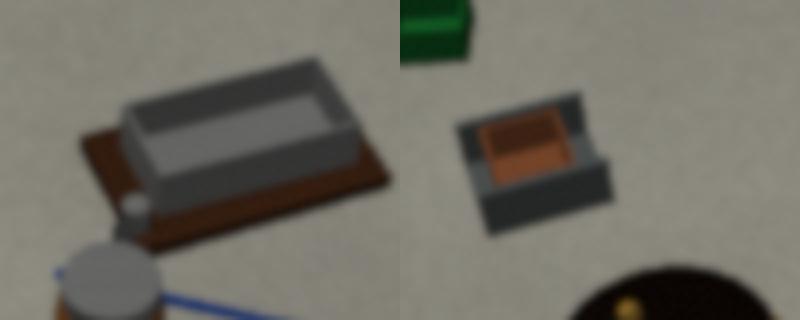

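Request:
step_arm(rows=[[[-1, 2.53, -4.4, -0.6, 0, 0, 3.2], [-1, 2.53, -4.4, -0.6, 0, 0, 3.2], [-1, 2.53, -4.4, -0.6, 0, 0, 3.2], [-1, 2.53, -4.4, -0.6, 0, 0, 3.2], [-1, 2.53, -4.4, -0.6, 0, 0, 3.2], [-1, 2.53, -4.4, -0.6, 0, 0, 3.2], [-1, 2.53, -4.4, -0.6, 0, 0, 3.2], [-1, 2.53, -4.4, -0.6, 0, 0, 3.2], [-1, 2.53, -4.4, -0.6, 0, 0, 3.2], [-1, 2.53, -4.4, -0.6, 0, 0, 3.2], [-1, 2.53, -4.4, -0.6, 0, 0, 3.2], [-1, 2.53, -4.4, -0.6, 0, 0, 3.2]]])

```text
clock: 1.6
tool_pos: [0.4598, 0.1272, 0.1544]
orientation: [-90.0, 0.0, -154.8]
force: [0.8, 1.3, -0.6]
opening: 0.0002
```

Request:
step_arm(rows=[[[-1, 0, 0.2, -4, 0, 0, 0], [-1, 0, 0, -4, 0, 0, 0], [-1, 0, 0, -3.5, 0, 0, 0], [-1, 0, 0, -2, 0, 0, 0], [-1, 0, 0, -1, 0, 0, 0], [-1, 0, 0, 0, 0, 0, 0]]])

```text
clock: 2.35
tool_pos: [0.4591, 0.1306, 0.0092]
orientation: [-90.0, -0.1, -154.9]
force: [0.2, -0.0, -0.3]
opening: 0.0002
```

```bash
cat > push.py <<'E'
from h import *
# tool target in pin frame for board angle phi (deg)
peg=np.array([.6425,.030]); th=-101.4
def tgt(phi,bx=-.168,by=-.1035):
    t=np.radians(th+phi); return peg+np.array([[np.cos(t),-np.sin(t)],[np.sin(t),np.cos(t)]])@[bx,by]
E
python3 - <<'E'
from push import *
for p in (36.7,30,25,20,15,10,5,3,2,1,0): print(p,np.round(tgt(p)*100,2))
E
```

```text
36.7 [47.71 13.77]
30 [49.08 15.62]
25 [50.24 16.9 ]
20 [51.5  18.06]
15 [52.87 19.12]
10 [54.31 20.05]
5 [55.84 20.85]
3 [56.47 21.13]
2 [56.78 21.26]
1 [57.1  21.39]
0 [57.42 21.51]
```

Request:
step_arm(rows=[[[-1, 0.9, 0.36, -0.1, 0, 0, 0], [-1, 0.9, 0.35, -0.1, 0, 0, 0.2], [-1, 0.34, 0.46, 0, 0, 0, -1.67], [-1, 0.34, 0.46, 0, 0, 0, -1.67], [-1, 0.34, 0.46, 0, 0, 0, -1.67], [-1, 0.34, 0.46, 0, 0, 0, -1.67], [-1, 0.39, 0.43, 0, 0, 0, -1.67], [-1, 0.39, 0.43, 0, 0, 0, -1.67], [-1, 0.39, 0.43, 0, 0, 0, -1.67], [-1, 0.42, 0.39, 0, 0, 0, -1.67], [-1, 0.42, 0.39, 0, 0, 0, -1.67], [-1, 0.42, 0.38, 0, 0, 0, -1.67]]])

```text
clock: 3.85
tool_pos: [0.5149, 0.1816, 0.0074]
orientation: [-90.0, -0.0, -171.6]
force: [-6.8, 2.2, 1.8]
opening: 0.0006
```

```bash
cat > look.py <<'E'
import sys
from meas import *
a=snap("top",sys.argv[1]); m=masks(a)["brown"]
P,uv=near("top",m,(.6,.12),.16,.016); r=rect(P); print("board",len(P),r,"phi",(r[4]-180+101.4))
print(np.round(cv2.boxPoints(cv2.minAreaRect(P.astype(np.float32)*1000))).tolist())
o=ctrl.get_obs(); print(o["clock"],o["tool_pos"],o["orientation"],o["force"])
cv2.imwrite(f"pics/{sys.argv[1]}c.png",cv2.resize(a[130:260,170:310],None,fx=5,fy=4.6,interpolation=cv2.INTER_CUBIC))
E
python3 look.py t1
```

```text
board 486 [594.8 115.  197.1 116.6  98.2] phi 19.60000000000001
[[523.0, 204.0], [551.0, 9.0], [667.0, 26.0], [639.0, 221.0]]
3.9 [0.51579808 0.18227926 0.00748801] [-9.00504973e+01  2.89838862e-02 -1.71614856e+02] [-2.8223694   2.46746258 -0.65703868]
```

View pics/t1c.png

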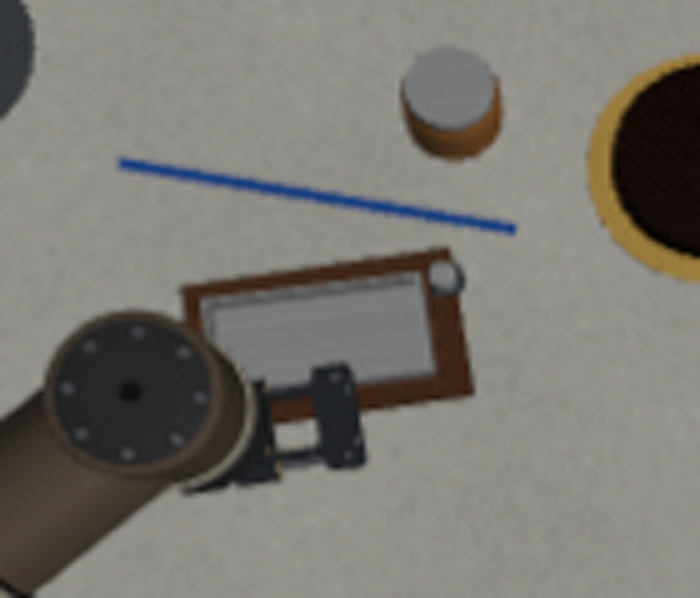

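Request:
step_arm(rows=[[[-1, 0.46, 0.36, 0, 0, 0, -1.67], [-1, 0.46, 0.35, 0, 0, 0, -1.67], [-1, 0.46, 0.34, 0, 0, 0, -1.67], [-1, 0.48, 0.32, 0, 0, 0, -1.67], [-1, 0.48, 0.31, 0, 0, 0, -1.67], [-1, 0.48, 0.3, 0, 0, 0, -1.67], [-1, 0.51, 0.28, 0, 0, 0, -1.67], [-1, 0.51, 0.27, 0, 0, 0, -1.67], [-1, 0.51, 0.25, 0, 0, 0, -1.67], [-1, 0.32, 0.14, 0, 0, 0, -1], [-1, 0.31, 0.14, 0, 0, 0, -1], [-1, 0, 0, 0, 0, 0, 0]]])

```text
clock: 5.4
tool_pos: [0.5659, 0.2128, 0.0075]
orientation: [-90.1, 0.1, 171.5]
force: [-1.0, 2.6, -0.8]
opening: 0.0002
```

```bash
cat >> look.py <<'E'
# far long side (+y, unobstructed): fit line to upper boundary of brown mask
k=m.copy(); v,u=np.nonzero(k); s=(u>170)&(u<300)&(v>150)&(v<255); u,v=u[s],v[s]
cols=[c for c in np.unique(u)]; top=np.array([[c,v[u==c].min()-.5] for c in cols]); 
Q=ray("top",top,.016)[:,:2]; L=Q[6:-8]
for _ in range(4):
    vx,vy,x0,y0=cv2.fitLine(L.astype(np.float32),cv2.DIST_HUBER,0,.001,.001).ravel(); d=np.abs((Q-[x0,y0])@[-vy,vx]); L=Q[d<.003]
an=np.degrees(np.arctan2(vy,vx)); an=an if an<0 else an-180
print("upper edge phi",an+101.4,len(L),len(Q))
E
python3 look.py t2
```

```text
board 510 [622.4 125.4 197.6 117.2  80.4] phi 1.8000000000000114
[[548.0, 38.0], [664.0, 18.0], [697.0, 213.0], [581.0, 233.0]]
5.45 [0.56578301 0.21239836 0.00754659] [-9.00661865e+01  6.23187897e-02  1.71529593e+02] [-1.68979614  0.42352668 -0.27789891]
upper edge phi 44.002346 9 72
```

Request:
step_arm(rows=[[[-1, -1, 0.15, 0, 0, 0, 0], [-1, -2, 0.3, 0, 0, 0, 0], [-1, -3, 0.3, 2, 0, 0, 0], [-1, -4, 0, 3, 0, 0, 0], [-1, -4, -3, 4, 0, 0, 0], [-1, 0, -6, 4, 0, 0, 0], [-1, 0, -6, 2, 0, 0, 0], [-1, 0, -6, 0, 0, 0, 0]]])

```text
clock: 6.45
tool_pos: [0.4267, 0.0174, 0.1533]
orientation: [-90.2, 0.3, 171.6]
force: [1.1, -0.2, 0.4]
opening: 0.0005
```

```bash
python3 look.py t3
python3 - <<'E'
from meas import *
a=cv2.imread("pics/t3.png"); m=masks(a)["brown"]; m[:150]=0;m[260:]=0;m[:,:170]=0;m[:,300:]=0
v,u=np.nonzero(m)
for nm,f,o in(("upper",np.min,-.5),("lower",np.max,.5)):
    E=np.array([[c,f(v[u==c])+o] for c in np.unique(u)])
    Q=ray("top",E,.016)[:,:2]; 
    L=Q[8:-16]
    p=np.polyfit(L[:,1],L[:,0],1)
    r=L[:,0]-np.polyval(p,L[:,1]); L=L[abs(r)<.004]; p=np.polyfit(L[:,1],L[:,0],1)
    an=np.degrees(np.arctan2(-1,-p[0])); print(nm,an,"phi",an+101.4,len(L),len(Q),r.std())
E
```

```text
board 667 [622.4 125.5 197.5 117.3  80.3] phi 1.7000000000000028
[[548.0, 38.0], [664.0, 18.0], [697.0, 213.0], [581.0, 233.0]]
6.5 [0.42428459 0.01199711 0.15187172] [-9.00212091e+01  7.04576459e-02  1.71443331e+02] [-1.58714982 -6.37972108 -0.87671917]
upper edge phi 41.242245 10 75
upper -90.94673895512895 phi 10.453261044871056 3 75 0.02922516709286089
lower -90.91137999684489 phi 10.48862000315512 7 75 0.020587451638969998
```

View pics/t3c.png

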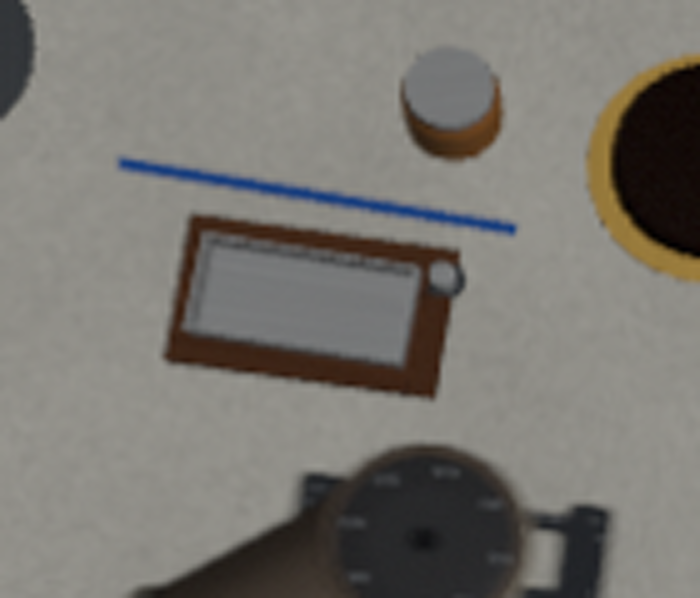

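```bash
cat > ang.py <<'E'
import sys
from meas import *
def ang(a,verbose=1):
    m=masks(a)["brown"].astype(np.uint8); m[:150]=0;m[265:]=0;m[:,:185]=0;m[:,285:]=0
    n,l,s,_=cv2.connectedComponentsWithStats(m,connectivity=8); k=1+np.argmax(s[1:,4]); v,u=np.nonzero(l==k)
    out=[]
    for nm,f,o in(("upper",np.min,-.5),("lower",np.max,.5)):
        E=np.array([[c,f(v[u==c])+o] for c in np.unique(u)])
        Q=ray("top",E,.016)[:,:2]
        c=Q[:,1]; L=Q[(c>.06)&(c<.19)]
        for _ in range(3):
            p=np.polyfit(L[:,1],L[:,0],1); r=L[:,0]-np.polyval(p,L[:,1]); L=L[abs(r)<.003]
        an=np.degrees(np.arctan2(-1,-p[0])); print(nm,an+101.4,len(L),"x at y=.12:",np.polyval(p,.12))
    return rect(ray("top",np.c_[u,v],.016)[:,:2])
if __name__=="__main__": print(ang(cv2.imread(f"pics/{sys.argv[1]}.png")))
E
python3 ang.py t3
```

```text
upper 1.798124441590815 35 x at y=.12: 0.6809693592599939
lower 2.1048280413291707 36 x at y=.12: 0.562170663562352
[622.4 125.5 197.5 117.3  80.3]
```

Request:
step_arm(rows=[[[-1, 2, 5, -2, 0, 0, -0.5], [-1, 2, 5, -2, 0, 0, -0.5], [-1, 2, 5, -3, 0, 0, -0.5], [-1, 2, 5.2, -3, 0, 0, -0.4], [-1, 1, 0, -3, 0, 0, 0], [-1, 1, 0, -1.4, 0, 0, 0], [-1, 1, 0, 0, 0, 0, 0], [-1, 0.5, 0, 0, 0, 0, 0], [-1, 0, 0, 0, 0, 0, 0], [-1, 0, 0, 0, 0, 0, 0]]])

```text
clock: 7.75
tool_pos: [0.5409, 0.2196, 0.0083]
orientation: [-90.1, 0.0, 169.6]
force: [-0.2, -0.5, -0.3]
opening: 0.0002
```

Request:
step_arm(rows=[[[-1, 0.8, -0.15, 0, 0, 0, 0], [-1, 0.8, -0.15, 0, 0, 0, 0], [-1, 0.5, -0.1, 0, 0, 0, 0], [-1, 0.3, -0.04, 0, 0, 0, 0], [-1, 0.3, -0.04, 0, 0, 0, 0], [-1, 0.2, 0, 0, 0, 0, 0], [-1, 0.2, 0, 0, 0, 0, 0], [-1, 0, 0, 0, 0, 0, 0], [-1, 0, 0, 0, 0, 0, 0]]])

```text
clock: 8.88
tool_pos: [0.5713, 0.2152, 0.0072]
orientation: [-90.0, -0.0, 169.6]
force: [-4.4, 3.7, 0.1]
opening: 0.0003
```

```bash
python3 look.py t4|sed -n 1,3p;  python3 ang.py t4
```

```text
board 507 [625.  126.  197.4 117.1  78.9] phi 0.30000000000001137
[[549.0, 40.0], [664.0, 18.0], [701.0, 212.0], [587.0, 234.0]]
8.925 [0.57120179 0.21516276 0.00717844] [-9.00001372e+01 -4.13943855e-02  1.69633309e+02] [-3.24362019  2.78386129 -0.98776459]
upper 0.4237306813625281 35 x at y=.12: 0.6835818687130042
lower -43.27394140071297 2 x at y=.12: 0.6106432314238848
[625.  126.  197.4 117.1  78.9]
```

Request:
step_arm(rows=[[[-1, 0.12, 0, 0, 0, 0, 0], [-1, 0, 0, 0, 0, 0, 0], [-1, -1.5, 0.25, 0, 0, 0, 0], [-1, -3, 0.6, 1, 0, 0, 0], [-1, -4, 0, 3, 0, 0, 0], [0, -3, -4, 5, 0, 0, 0], [1, 0, -6, 5, 0, 0, 0], [1, 0, -6, 1, 0, 0, 0], [1, 0, -6, 0, 0, 0, 0], [1, 0, -6, 0, 0, 0, 0]]])

```text
clock: 10.18
tool_pos: [0.4606, -0.0418, 0.1423]
orientation: [-90.0, 0.1, 169.7]
force: [2.1, -0.6, 0.0]
opening: 0.045
```

```bash
python3 look.py t5|sed -n 1,3p;  python3 ang.py t5
python3 - <<'E'
from meas import *
a=cv2.imread("pics/t5.png"); print("tape",tape("top",a)[1])
# tin interior/outline: light grey inside board rect
P=ray("top",[[0,0]],0)
b=cv2.imread("pics/t5.png")[165:250,190:285]; c=cv2.imread("pics/t5.png")[185:245,330:400]
c=cv2.imread("pics/top0.png")[190:245,330:390]
snap("scene","s5"); s=cv2.imread("pics/s5.png")
A=cv2.resize(b,(400,358),interpolation=cv2.INTER_CUBIC); B=cv2.resize(c,(390,358),interpolation=cv2.INTER_CUBIC)
cv2.imwrite("pics/c5.png",np.hstack([A,B]))
E
```

```text
board 665 [625.9 126.2 197.8 117.   78.3] phi -0.29999999999999716
[[549.0, 41.0], [663.0, 18.0], [703.0, 211.0], [589.0, 235.0]]
10.225 [ 0.45915454 -0.04681743  0.14170236] [-8.99317768e+01 -2.33769058e-02  1.69506844e+02] [ 0.0897661  -4.57973365  0.03021299]
upper -0.3291637754859096 35 x at y=.12: 0.6844586298046995
lower -0.21486000019685036 36 x at y=.12: 0.5649234321553954
[625.9 126.2 197.8 117.   78.3]
tape -101.44044144849879
```

View pics/c5.png

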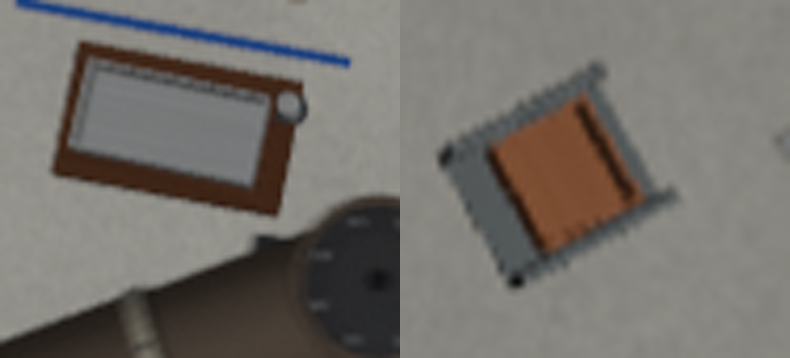

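Run:
```python
from meas import *
X=np.array([[443,148],[603,65],[678,192],[513,276]],float)
px=np.c_[330+(X[:,0]-400)/6.5-.5,190+X[:,1]/6.5-.5]
W=ray("top",px,.044)[:,:2]; print("holder corners",np.round(W,3).tolist(),W.mean(0),[np.linalg.norm(W[i]-W[i-1]).round(3) for i in range(4)],[np.degrees(np.arctan2(*(W[i]-W[i-1])[::-1])).round(1) for i in range(4)])
# loaf tin: non-brown hole in board
a=cv2.imread("pics/t5.png"); m=masks(a)["brown"].astype(np.uint8); m[:150]=0;m[265:]=0;m[:,:185]=0;m[:,285:]=0
n,l,s,_=cv2.connectedComponentsWithStats(m); k=1+np.argmax(s[1:,4]); m=(l==k).astype(np.uint8)
cs,hi=cv2.findContours(m,cv2.RETR_CCOMP,cv2.CHAIN_APPROX_NONE)
holes=[c for c,h in zip(cs,hi[0]) if h[3]>=0]; c=max(holes,key=cv2.contourArea).reshape(-1,2)
t=np.radians(-101.6); ex=np.array([np.cos(t),np.sin(t)]); ey=np.array([-ex[1],ex[0]])
for z in(.058,.016):
    Q=ray("top",c,z)[:,:2]; s=Q@ex; w=Q@ey
    # per-side medians
    sm,wm=(s.max()+s.min())/2,(w.max()+w.min())/2
    R=np.median(s[s>sm+.068]); L=np.median(s[s<sm-.068]); U=np.median(w[(w>wm+.025)]); D=np.median(w[(w<wm-.025)])
    print(z,"L R",L,R,R-L,"D U",D,U,U-D, "ang U",[np.degrees(np.polyfit(s[k],w[k],1)[0]).round(2) for k in((w>wm+.03)&(abs(s-sm)<.06),(w<wm-.03)&(abs(s-sm)<.06))])
peg=np.array([.6425,.030]); print("expected centre s,w",peg@ex-.092,peg@ey-.034)
```

```text
holder corners [[0.554, -0.247], [0.599, -0.337], [0.528, -0.376], [0.483, -0.283]] [ 0.54103156 -0.31076987] [np.float64(0.08), np.float64(0.1), np.float64(0.081), np.float64(0.103)] [np.float64(27.1), np.float64(-63.7), np.float64(-151.3), np.float64(115.6)]
0.058 L R -0.33415206493488986 -0.17156552686460244 0.16258653807028742 D U 0.544019511391175 0.6286841348064982 0.08466462341532321 ang U [np.float64(-1.15), np.float64(-1.44)]
0.016 L R -0.3417197598333605 -0.17479187124239345 0.16692788859096705 D U 0.547952667419509 0.6348928925973432 0.08694022517783417 ang U [np.float64(-1.15), np.float64(-1.46)]
expected centre s,w -0.25057982182426247 0.5893447602331996
```

Request:
step_arm(rows=[[[1, 1.35, -4.4, 0, 0, 0, 6.3], [1, 1.35, -4.4, 0, 0, 0, 6.3], [1, 1.35, -4.4, 0, 0, 0, 6.3], [1, 1.35, -4.4, 0, 0, 0, 6.3], [1, 1.35, -4.4, 0, 0, 0, 6.3], [1, 1.35, -4.4, 0, 0, 0, 6.4], [1, 0, 0, 0, 0, 0, 0], [1, 0, 0, 0, 0, 0, 0]]])

```text
clock: 11.28
tool_pos: [0.5418, -0.3034, 0.1413]
orientation: [-90.0, -0.0, -152.5]
force: [-0.4, -0.3, -0.2]
opening: 0.0878
```

Request:
step_arm(rows=[[[1, -0.2, -1.05, -2, 0, 0, 0], [1, 0, 0, -3, 0, 0, 0], [1, 0, 0, -3, 0, 0, 0], [1, 0, 0, -2.5, 0, 0, 0], [1, 0, 0, -1.8, 0, 0, 0], [1, 0, 0, -1, 0, 0, 0], [1, 0, 0, 0, 0, 0, 0]]])

```text
clock: 12.15
tool_pos: [0.5403, -0.3141, 0.0084]
orientation: [-90.0, -0.0, -152.4]
force: [-0.1, 0.2, 0.1]
opening: 0.0874
```

Request:
step_arm(rows=[[[-1, 0, 0, 0, 0, 0, 0], [-1, 0, 0, 0, 0, 0, 0], [-1, 0, 0, 0, 0, 0, 0], [-1, 0, 0, 0, 0, 0, 0], [-1, 0, 0, 0, 0, 0, 0], [-1, 0, 0, 0, 0, 0, 0], [-1, 0, 0, 0, 0, 0, 0]]])

```text
clock: 13.02
tool_pos: [0.5407, -0.3147, 0.0091]
orientation: [-90.0, 0.0, -152.5]
force: [-1.2, 0.5, 5.5]
opening: 0.0595
```

Request:
step_arm(rows=[[[-1, 0, 0, 1, 0, 0, 0], [-1, 0, 0, 3, 0, 0, 0], [-1, 0, 0, 4, 0, 0, 0], [-1, 0, 0, 2, 0, 0, 0], [-1, -1.4, 4.1, 0, 0, 0, 0], [-1, -1.4, 4.1, 0, 0, 0, 0], [-1, -1.4, 4.1, 0, 0, 0, 0], [-1, -1.4, 4.1, 0, 0, 0, 0], [-1, -1.4, 4.1, 0, 0, 0, 0], [-1, 0, 0, 0, 0, 0, 0], [-1, 0, 0, 0, 0, 0, 0]]])

```text
clock: 14.4
tool_pos: [0.4707, -0.1094, 0.109]
orientation: [-90.0, 0.0, -152.4]
force: [-0.8, -0.8, -1.3]
opening: 0.0597
```

Request:
step_arm(rows=[[[-1, 0, 0, -3, 0, 0, 0], [-1, 0, 0, -3, 0, 0, 0], [-1, 0, 0, -2.5, 0, 0, 0], [-1, 0, 0, -1.2, 0, 0, 0], [-1, 0, 0, -0.4, 0, 0, 0], [-1, 0, 0, -0.2, 0, 0, 0], [-1, 0, 0, 0, 0, 0, 0], [-1, 0, 0, 0, 0, 0, 0]]])

```text
clock: 15.4
tool_pos: [0.4709, -0.1094, 0.0062]
orientation: [-90.0, 0.1, -152.5]
force: [-0.4, -0.4, -0.4]
opening: 0.0598
```

Request:
step_arm(rows=[[[-1, 0, 0, -0.08, 0, 0, 0], [-1, 0, 0, -0.04, 0, 0, 0], [-1, 0, 0, 0, 0, 0, 0]]])

```text
clock: 15.78
tool_pos: [0.4706, -0.1094, 0.005]
orientation: [-90.0, 0.0, -152.5]
force: [-2.4, 0.5, 6.5]
opening: 0.0599
```

Request:
step_arm(rows=[[[1, 0, 0, 0, 0, 0, 0], [1, 0, 0, 0, 0, 0, 0], [1, 0, 0, 0, 0, 0, 0], [1, 0, 0, 0, 0, 0, 0], [1, 0, 0, 3, 0, 0, 0], [1, 0, 0, 4, 0, 0, 0], [1, -2, -4, 3, 0, 0, -8], [1, 0, -6, 0, 0, 0, -10], [1, 0, -6, 0, 0, 0, -10], [1, 0, -2, 0, 0, 0, -10], [1, 0, 0, 0, 0, 0, 0]]])

```text
clock: 17.15
tool_pos: [0.4499, -0.2909, 0.104]
orientation: [-90.0, -0.0, 169.4]
force: [-0.2, 0.1, 0.6]
opening: 0.0878
```

Run:
```python
from meas import *
a=snap("top","t6"); m=masks(a)["cop"]
P,uv=near("top",m,(.47,-.11),.07,.036); print(len(P),rect(P),P.mean(0))
o=ctrl.get_obs(); print(o["clock"],o["tool_pos"],o["orientation"],o["joint_pos"][5])
s=snap("scene","s6"); P2,uv2=near("scene",masks(s)["cop"],(.47,-.11),.07,.036); print(len(P2),rect(P2))
A=cv2.resize(a[160:300,200:340],(400,400),interpolation=cv2.INTER_CUBIC); B=cv2.resize(s[120:260,190:330],(400,400),interpolation=cv2.INTER_CUBIC)
cv2.imwrite("pics/c6.png",np.hstack([A,B]))
```

```text
0 [0. 0. 0. 0. 0.] [nan nan]
17.2 [ 0.44991368 -0.28991345  0.10400394] [-9.00100473e+01 -4.30258448e-02  1.69561446e+02] 91.37377029126232
75 [ 491.3 -106.8   41.6   24.7  115.3]<stdin>:3: RuntimeWarning: Mean of empty slice.
  ret = um.true_divide(
```

View pics/c6.png

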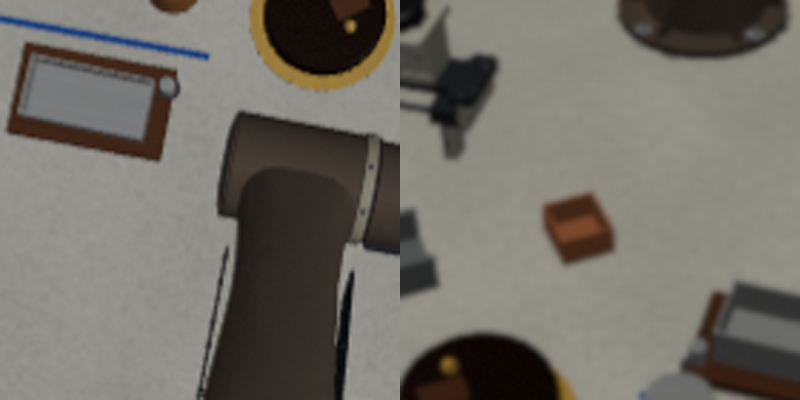

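Request:
step_arm(rows=[[[1, 0.4, 3.6, 0, 0, 0, -10.4], [1, 0.4, 3.6, 0, 0, 0, -10.4], [1, 0.4, 3.6, 0, 0, 0, -10.4], [1, 0.4, 3.6, 0, 0, 0, -10.4], [1, 0.47, 3.65, 0, 0, 0, -10.4], [1, 0, 0, 0, 0, 0, 0], [1, 0, 0, 0, 0, 0, 0]]])

```text
clock: 18.12
tool_pos: [0.471, -0.1082, 0.1045]
orientation: [-90.0, -0.0, 117.8]
force: [0.1, -0.2, -0.6]
opening: 0.0878
```

Request:
step_arm(rows=[[[1, -0.03, -0.12, -3, 0, 0, -0.3], [1, 0, 0, -3, 0, 0, 0], [1, 0, 0, -2.2, 0, 0, 0], [1, 0, 0, -1.1, 0, 0, 0], [1, 0, 0, -0.5, 0, 0, 0], [1, 0, 0, 0, 0, 0, 0], [-1, 0, 0, 0, 0, 0, 0], [-1, 0, 0, 0, 0, 0, 0], [-1, 0, 0, 0, 0, 0, 0], [-1, 0, 0, 0, 0, 0, 0], [-1, 0, 0, 0, 0, 0, 0], [-1, 0, 0, 0, 0, 0, 0]]])

```text
clock: 19.62
tool_pos: [0.471, -0.1102, 0.0068]
orientation: [-90.0, 0.0, 117.2]
force: [-1.0, 0.4, 6.1]
opening: 0.0656
```

Request:
step_arm(rows=[[[-1, 0, 0, 1, 0, 0, 0], [-1, 0, 0, 3, 0, 0, 0], [-1, 0, 0, 4, 0, 0, 5], [-1, 0, 0, 4, 0, 0, 9], [-1, 0, 0, 1, 0, 0, 9], [-1, 0, 0, 0, 0, 0, 9], [-1, 0, 0, 0, 0, 0, 9], [-1, 0, 0, 0, 0, 0, 9], [-1, 0, 0, 0, 0, 0, 0]]])

```text
clock: 20.75
tool_pos: [0.4706, -0.1102, 0.1367]
orientation: [-90.0, 0.0, 167.2]
force: [-0.3, -0.0, -1.1]
opening: 0.0659
```

Run:
```python
from meas import *
a=cv2.imread("pics/t6.png"); s=cv2.imread("pics/s6.png")
A=cv2.resize(a[167:223,197:267],(400,320),interpolation=cv2.INTER_CUBIC); B=cv2.resize(s[195:255,275:365],(400,267),interpolation=cv2.INTER_CUBIC)
A=cv2.resize(a[170:220,200:265],(520,400),interpolation=cv2.INTER_CUBIC)  # x8
B=cv2.resize(s[200:252,278:363],(680,416),interpolation=cv2.INTER_CUBIC)[:190]  
C=np.zeros((600,680,3),np.uint8); C[:400,:520]=A
B=cv2.resize(s[200:235,285:360],(425,198),interpolation=cv2.INTER_CUBIC)
C[400:598,:425]=B
C=np.clip(C.astype(float)*1.6,0,255).astype(np.uint8)
cv2.imwrite("pics/c7.png",C)
```

```text
(no output)
```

View pics/c7.png

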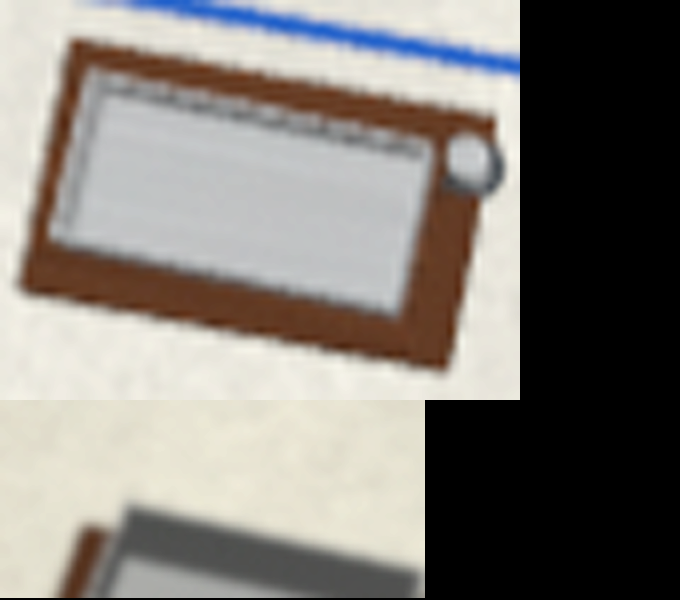

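Run:
```python
from meas import *
X=np.array([[88,68],[437,140],[402,305],[50,240]],float)
px=np.c_[200+X[:,0]/8-.5,170+X[:,1]/8-.5]
W=ray("top",px,.058)[:,:2]; print(np.round(W,4).tolist(),W.mean(0),[np.linalg.norm(W[i]-W[i-1]).round(4) for i in range(4)],[np.degrees(np.arctan2(*(W[i]-W[i-1])[::-1])).round(1) for i in range(4)])
t=np.radians(-101.6); ex=np.array([np.cos(t),np.sin(t)]); ey=np.array([-ex[1],ex[0]]); print("s,w",W.mean(0)@ex,W.mean(0)@ey, -.2545*ex+.5883*ey)
```

```text
[[0.6824, 0.1979], [0.6475, 0.0432], [0.5743, 0.0593], [0.6057, 0.2146]] [0.62748214 0.12875628] [np.float64(0.0786), np.float64(0.1586), np.float64(0.075), np.float64(0.1584)] [np.float64(-12.2), np.float64(-102.7), np.float64(167.6), np.float64(78.6)]
s,w -0.25229927035250144 0.5887759238094676 [0.62745845 0.13100776]
```

Request:
step_arm(rows=[[[-1, 2.6, 4, 0, 0, 0, 0.6], [-1, 2.6, 4, 0, 0, 0, 0], [-1, 2.6, 4, 0, 0, 0, 0], [-1, 2.6, 4, 0, 0, 0, 0], [-1, 2.6, 4, -1, 0, 0, 0], [-1, 2.7, 4, -2, 0, 0, 0], [-1, 0, 0, -1, 0, 0, 0], [-1, 0, 0, 0, 0, 0, 0], [-1, 0, 0, 0, 0, 0, 0]]])

```text
clock: 21.88
tool_pos: [0.6277, 0.129, 0.0971]
orientation: [-90.0, 0.0, 167.7]
force: [-0.2, -0.8, -1.3]
opening: 0.0659
```

Run:
```python
from meas import *
s=snap("scene","s8")
cv2.imwrite("pics/c8.png",cv2.resize(s[180:255,270:370],(800,600),interpolation=cv2.INTER_CUBIC))
print(ctrl.get_obs()["tool_pos"])
```

```text
[0.62785012 0.12910521 0.09744967]
```

View pics/c8.png

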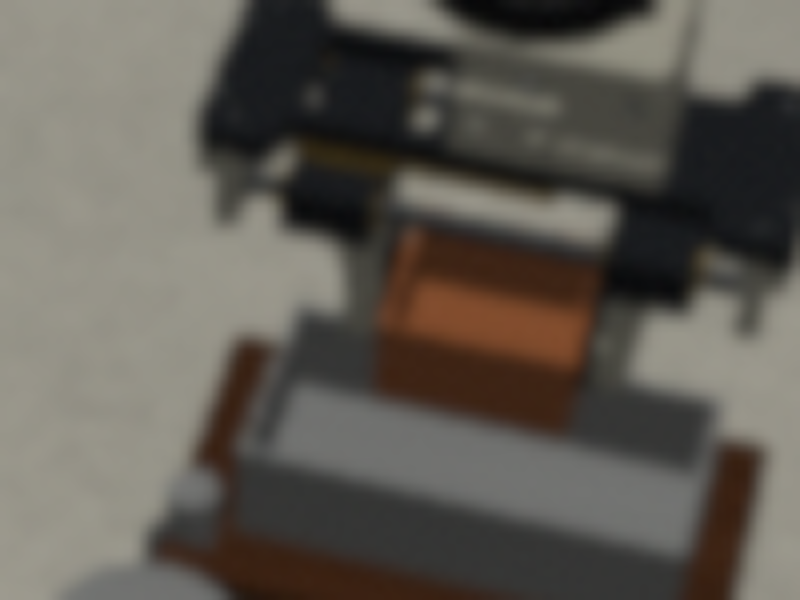

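Run:
```python
from meas import *
f=lambda X,z: ray("scene",np.c_[270+np.array(X)[:,0]/8-.5,180+np.array(X)[:,1]/8-.5],z)[:,:2]
t=np.radians(-102.2); ex=np.array([np.cos(t),np.sin(t)]); ey=np.array([-ex[1],ex[0]])
o=np.array([.6278,.1291])
for nm,X,z in (("tin far",[(300,313),(715,405)],.058),("tin near",[(238,455),(690,555)],.058),("ins bottom near",[(375,392),(570,433)],.0912),("ins rim near",[(380,327),(580,370)],.1272),("ins rim far",[(398,228),(608,262)],.1272)):
    W=f(X,z)-o; print(nm,"s",np.round(W@ex*1000,1),"w",np.round(W@ey*1000,1))
```

```text
tin far s [ 71.6 -78. ] w [-32.7 -32. ]
tin near s [ 74.8 -81.7] w [40.  38.8]
ins bottom near s [ 31.5 -35. ] w [28.1 27.1]
ins rim near s [ 31.  -35.6] w [32.8 32.5]
ins rim far s [ 36.2 -34.8] w [-14.6 -19.5]
```

Request:
step_arm(rows=[[[-1, 0.1, 0, -1.5, 0, 0, 0], [-1, 0, 0, -1.2, 0, 0, 0], [-1, 0, 0, -0.4, 0, 0, 0], [-1, 0, 0, -0.3, 0, 0, 0], [-1, 0, 0, -0.3, 0, 0, 0], [-1, 0, 0, -0.2, 0, 0, 0], [-1, 0, 0, 0, 0, 0, 0]]])

```text
clock: 22.8
tool_pos: [0.6288, 0.1298, 0.0574]
orientation: [-90.0, -0.0, 167.8]
force: [-1.2, 0.1, -0.9]
opening: 0.0659
```

Request:
step_arm(rows=[[[-1, 0, 0, -0.8, 0, 0, 0], [-1, 0, 0, -0.8, 0, 0, 0], [-1, 0, 0, -0.7, 0, 0, 0], [-1, 0, 0, -0.5, 0, 0, 0], [-1, 0, 0, -0.2, 0, 0, 0], [-1, 0, 0, 0, 0, 0, 0], [-1, 0, 0, 0, 0, 0, 0]]])

```text
clock: 23.68
tool_pos: [0.629, 0.1299, 0.0277]
orientation: [-90.0, 0.0, 167.8]
force: [0.6, 0.1, -1.7]
opening: 0.0658
```

Request:
step_arm(rows=[[[-1, 0, 0, -0.1, 0, 0, 0], [-1, 0, 0, -0.1, 0, 0, 0], [-1, 0, 0, -0.05, 0, 0, 0], [-1, 0, 0, 0, 0, 0, 0]]])

```text
clock: 24.18
tool_pos: [0.629, 0.1298, 0.0259]
orientation: [-90.0, 0.0, 167.8]
force: [-2.2, -0.3, 5.9]
opening: 0.0662
```

Request:
step_arm(rows=[[[0.7, 0, 0, 0, 0, 0, 0], [0.7, 0, 0, 0, 0, 0, 0], [0.7, 0, 0, 0, 0, 0, 0], [0.7, 0, 0, 0.5, 0, 0, 0], [0.7, 0, 0, 2, 0, 0, 0], [0.7, 0, 0, 4, 0, 0, 0], [0.7, 0, 0, 4, 0, 0, 0], [0.7, -4, -2, 3, 0, 0, 0], [0.7, -4, -6, 0, 0, 0, 0], [0.7, -4, -6, 0, 0, 0, 0], [0.7, -4, -6, 0, 0, 0, 0], [0.7, 0, -6, 0, 0, 0, 0]]])

```text
clock: 25.68
tool_pos: [0.4828, -0.1073, 0.161]
orientation: [-90.1, 0.1, 167.9]
force: [2.1, -1.0, 0.0]
opening: 0.0743
```

```bash
python3 look.py t9|sed -n 1,3p; python3 ang.py t9
python3 - <<'E'
from meas import *
a=cv2.imread("pics/t9.png"); s=snap("scene","s9")
P,_=near("top",masks(a)["cop"],(.628,.13),.08,.055); print("cop",len(P),rect(P))
A=cv2.resize(a[160:230,190:280],(450,350),interpolation=cv2.INTER_CUBIC); B=cv2.resize(s[185:255,275:365],(450,350),interpolation=cv2.INTER_CUBIC)
cv2.imwrite("pics/c9.png",np.hstack([A[:,:400],B[:,:400]]))
E
```

```text
board 715 [625.9 126.2 197.8 117.   78.3] phi -0.29999999999999716
[[549.0, 41.0], [663.0, 18.0], [703.0, 211.0], [589.0, 235.0]]
25.725 [ 0.48305171 -0.11260895  0.160899  ] [-8.99596251e+01  5.25709136e-02  1.67765939e+02] [ 1.45728657 -4.79526277  1.87999301]
upper -0.3291637754859096 35 x at y=.12: 0.6844586298046995
lower 0.656678723427504 35 x at y=.12: 0.5653998776740695
[625.9 126.2 197.8 117.   78.3]
cop 278 [626.1 128.3  66.3  58.5  78.4]
```

View pics/c9.png

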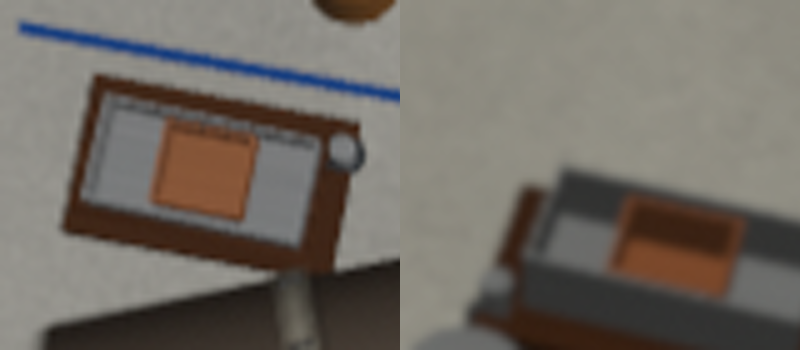

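Request:
step_arm(rows=[[[0.7, 0, 0, 0, 0, 0, 0], [0.7, 0, 0, 0, 0, 0, 0], [0.7, 0, 0, 0, 0, 0, 0]]])

```text
clock: 26.15
tool_pos: [0.4851, -0.1052, 0.1599]
orientation: [-90.0, -0.0, 167.9]
force: [0.6, -0.1, 0.3]
opening: 0.0746
```

```bash
python3 -c "
from plant import ctrl
print(ctrl.close_job())"
```

```text
the job is handed in; nothing more can be done
None
```

The job is done and handed in at about 26 s of the 72 s allowed. I swung the board to the tape line in two pushes plus a small nudge. I then lifted the copper tin out of the holder by its 60 mm sides, set it upright on the bench and let go. Last, I took it again by its 66 mm sides and lowered it onto the loaf tin's floor.

**Last checks:**
- **Board:** it lies about 0.3° from the tape line, and the pin still shows in the notch. In the final picture the lower-edge fit gave +0.7° where the upper edge and outline gave −0.3°. The arm was covering part of the lower edge, and with a clear view earlier it had read −0.2°.
- **Copper tin:** it looks flat in the loaf tin in both views. Its longer sides run within about 1° of the loaf tin's length, and its position agrees with the measured centre of the loaf tin to about 2 mm. The grip let go at floor contact, with about 6 N on the wrist.
- **Loaf tin:** it may sit about 2–4 mm off the board's middle along its length, which is at the limit of what I could measure.
- **Bystanders:** I never moved against the cake, jar, bowl or spatula, but I did not measure their positions again at the end.

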